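Third hand at the lock jig: hold the pull handle against the stop

ROBOT

A 6-joint arm with a two-finger parallel gripper is mounted at the origin on the work surface. World frame = base frame: x ahead of the robot, y to its left, z up, the work surface at z = 0. Lengths are in m, angles in degrees, forces in N, time in s.
With the tool pointing down it reaches from about 0.375 to 0.9 m from the base axis. Payload 3.1 kg.
Tool frame: the origin (TCP) lies midway between the tips of the shut fingers; the grasp point (between the pads) lies 19 mm behind it; z points along the fingers, y is the direction in which the jaws open and shut (so a half turn about z gives the same grasp; the last joint's range is limited). The gripper opens to 87 mm and grips with 3 to 60 N. Pads are 19 mm wide; open, the fingers measure 117 mm over their backs; the gripper's body (75 mm by 190 mm) begins 51 mm behind the grasp point.
Start: joints at [-75.086, 30.224, 82.088, -0, 67.689, -10.227], TCP at [0.266, -0.566, 0.223] pointing down, gripper open.
Joint ranges: [-176.69, 176.69], [-43.24, 126.21], [12.49, 139.97], [-82, 262], [0, 151.66], [-163.58, 163.58]. Speed limits (degrees/s): [159.86, 159.86, 180, 180, 180, 180].

INTERFACE

Orientations are given as a 3x3 rotation matrix whose columns are the frame's x, y, z axes.
In Python, from rig import status, vision, bot, models gives the robot as it stands.
- The arm moves only by the tool send_rows, never from a script. Its argument "moves" is a list of rows, each a list of 7 numbers: the shift along the tool's x, y, z in units of 25 mm (1.0 is 25 mm), then the turn, a rotation vector about the tool's x, y, z in units of 10 degrees (1.0 is 10 degrees), then the closure, from -1 (fully open) to 1 (shut), so that 0 is half open. In form: [[dx, dy, dz, rx, ry, rz, hand], ...]. A call has 1 to 12 rows; each row shifts and turns the commanded pose from where the row before left it, along the tool's axes as they then stand; what a row does not reach is not made up. A row lasts 1/8 s, in which the tool goes at most 62.5 mm and 10.7 degrees, less where a joint would pass 70% of its speed; a pose out of reach is approached as far as the arm can. A call is refused whole if a number of a shift passes 1 or a number of a turn 1, either way. A call with a gripper value outside its range is refused whole. The fingers move at their own pace and stop on an object; the grip force is fixed at half the most. Time passes only in rows, so rows that do not move let the fingers close. It gives the time, the measured TCP pose, the force and the opening at its end, in the units of the state.
- status.read_state(): the state, without advancing time (a new reading comes with each control period).
- vision.capture(name): name is "scene" or "side" or "wrist"; returns a dict with "img" (420x560x3 uint8, red, green, blue), "depth" (420x560 float32, m along the optical axis (not along the pixel's ray), 0 where there is no reading), "fx", "fy", "cx", "cy" (pixels), "pose" (4x4, takes a point from camera to world coordinates); the wrist camera has in their place "hand_eye" (4x4, takes a point from camera to tool coordinates, whose origin is the TCP and whose axes are the flange's). Camera axes: x right, y up, looking along -z (the intrinsics and any distortion apply to the point x, -y, -z); pixel columns grow to the right and rows downward; lengths in m; the calibration is good to about 2 mm. A picture is of the moment at which its call begins: read the wrist's pose just before it.
- bot.hand_in(): hands the job in, once; it reports no verdict.
Trained networks look in the newest picture that a camera, given by its name, has taken for a name from the list of things; names that differ only in an ending like _2 or _b are one class to them, and where a whole thing is asked for, a point or a joint stands for the part that bears it (a point fixed in the world has none). Each returns a list of dicts, best first, with "confidence" (0 to 1); they miss things now and then, are a little off and sometimes report something else, mostly with a low value. They report only what shows in the picture. A call takes as long as a camera call. They do not tell look-alikes from the thing itself.
- models.masks_of(camera, name): "mask" (420x560 bool, what is visible of it) and "extent" ([left, top, right, bottom] in pixels, round what is visible of it).
- models.landmark_of(camera, name): "point" ([column, row] in pixels: a listed point, or the origin of a listed thing).
The state is a dict: "time_s": time; "joint_positions": joint angles; "qvel": joint speeds; "tau": joint torques, N m; "position": TCP position; "tcp_rot": TCP orientation; "force": force on the tool from outside, world axes, zero at the start; "moment": the same for the moment, N m; "opening": opening from 0.0 (shut) to 1.0 (fully open).
Only numpy, scipy, OpenCV 4.12 (cv2) and the standard library are available. Lean on these libraries where they do the work, as an engineer would, in place of code of your own. Each camera call takes 0.05 s, during which the arm holds its last target.

TASK

Be the third hand at the lock-assembly jig: first push the sprung height gauge gently down until its foot rests on the steel lock plate, keep it there for a second so the height is read (this shows the plate is bedded in its nest), and let it spring back up. Then take the brass pull handle that stands alone on the bench, stand it flat on its feet on the lock plate with its bar along the plate and centred across it, and bring its leg up against the steel end stop without ramming it. Finish while still holding it there, with a steady push of about 10 N against the stop, so that a colleague can drive its screws; leave the other things on the bench where they are.

Things in the scene. Friction and masses are not known exactly. Their poses are not given: they have to be found in the camera images.
- jig: Assembly jig fixed to the bench: aluminium base 130 x 370 mm, 15 mm thick, with a black nest for the lock plate, an end stop at one end and a height gauge on a column at the other. Origin: centre of the underside, on the bench. Its y axis runs along its length: the stop is at the -y end, the gauge at the +y end. Its position and yaw (about +-0.2 rad) vary.
- stop: The steel end stop of the jig (fixed; this frame has the same origin and axes as the jig): a dark block 44 mm wide whose nose overhangs the lock plate, with a ground flat face towards the jig's +y.
- stop_face (a point): Centre of the stop's flat face, 52 mm above the bench and 115 mm from the jig's origin towards -y, on the jig's centre line. The face is 40 mm wide and 40 mm high, reaches from 2 to 42 mm above the lock plate's top and looks along the jig's +y; axes as the jig's.
- gauge (a joint): Height gauge: upright sprung plunger with a black push cap on top and a steel foot below, over the lock plate. 0 = raised (rest), grows as it is pushed down, in m; about 0.025 when the foot rests on the bedded lock plate, end of travel 0.034. Its spring carries it up again when released: about 1.5 N to start, 5 N at the plate.
- gauge_foot: The gauge's round steel foot, 16 mm in diameter; the origin is the centre of its underside, 55 mm above the bench when raised.
- gauge_cap (a point): Centre of the top of the gauge's push cap (black, 32 mm in diameter, 14 mm high), 172 mm above the bench when raised, 105 mm from the jig's origin towards +y, on its centre line. It is pushed straight down, for example with closed fingers. Nothing of the gauge's stand is higher than 140 mm.
- plate: Steel lock plate, 60 x 270 x 10 mm, lying loose in the nest with about 1 mm of play; origin at the centre of its underside, which is 20 mm above the bench; long axis = its y = along the jig. Its top is 30 mm above the bench.
- plate_top (a point): Centre of the lock plate's top face, on which the handle is to stand. The handle rubs on it as it slides, so pressing it down hard takes up part of the push before it reaches the stop.
- handle_center (a point): Brass pull handle, the only one standing alone on the bench (others are in the far rack): an upright U of 16 mm round bar, legs down, 144 mm long over the legs (its y axis), 64 mm high, bar centre 56 mm above the soles. This point is half-way up, 32 mm above the soles and 24 mm below the bar's centre, midway between the legs. z up; alike both ways round. Grasp it by the bar. 0.35 to 0.5 kg.
- handle: The same handle; origin midway between the legs, at the soles. The bar's straight part is 100 mm long. Feet 46 mm wide (x), 6 mm thick, reach inward from the legs, their ends 2 mm inside the legs' outer sides: the legs, not the feet, meet the stop; the origin is then 72 mm from the stop's face.
- screw_bin: Green bin of screws, 100 x 150 x 55 mm; leave it.
- washer_bin: Green bin of washers, 90 x 120 x 45 mm; leave it.
- spindle: Square steel spindle, 100 x 9 x 9 mm, lying; leave it.
- driver: Hand screwdriver with black handle, 200 mm long, lying; leave it.
- lock_cylinder: Brass lock cylinder, 62 mm long, 31 mm high; leave it.
- rose: Steel ring (rose), 52 mm in diameter, 8 mm high; leave it.
- cover_cap: Steel cover, 45 x 100 x 14 mm; leave it.
Mind the look-alikes: they are no part of the job. What is shaped like the handle but pink or red is not meant.

How it is judged (in metres and radians):
On the way, in this order (a step that is already met when the one before it is completed fails the run):
1. the gauge's foot rests on the bedded lock plate for half a second (value of joint gauge between 0.0235 and 0.0275 m and contact force between gauge_foot and plate above 0.5 N), for 0.5 s.
2. the gauge is up again and the handle stands on the lock plate, along it (value of joint gauge below 0.004 m and z of handle in the frame of jig between 0.0275 and 0.032 m and x of handle in the frame of jig between -0.012 and 0.012 m and angle between the y axis of handle and the y axis of jig, either way round below 0.2 rad), for 0.2 s.
At the end, for the whole second after the job is handed in: The robot still holds the handle, pressing its leg on the end stop with 5 to 17 N; handle still, upright (0.06 rad), soles within 2 mm of the plate top, within 5 mm of the jig's centre line and 0.08 rad of its length; plate in its nest (2.5 mm), gauge up (under 4 mm) (contact force between handle and stop between 5 and 17 N and contact force between the fingers and handle above 3 N and y of handle in the frame of stop_face between 0.068 and 0.075 m and x of handle in the frame of jig between -0.005 and 0.005 m and z of handle in the frame of jig between 0.0275 and 0.032 m and angle between the y axis of handle and the y axis of jig, either way round below 0.08 rad and angle between handle's own z axis and vertical below 0.06 rad and linear speed of handle below 0.01 m/s and angle between plate's own z axis and vertical below 0.03 rad and z of plate in the frame of jig below 0.0225 m and value of joint gauge below 0.004 m); the arm keeps its last pose, push and grip.
It fails at once if the gauge is rammed onto the plate (over 30 N) (contact force between gauge_foot and plate above 30 N).
It fails at once if the handle is rammed against the stop (over 30 N) (contact force between handle and stop above 30 N).
It fails at once if another thing on the bench is moved by more than 20 mm (distance of any of screw_bin, washer_bin, spindle, driver, lock_cylinder, rose, cover_cap from where it was at the start of the episode above 0.02 m).
It also fails if it takes over 67 s, if anything falls off the work surface, if the arm or the gripper's body presses on something with over 40 N, if the wrist force passes 120 N, or if a joint passes its speed limit or range.

## Working session

There is one attempt and no reset: what is moved stays moved. The work goes in short steps, Python scripts to look and compute and a tool call to move; the robot and the scene stay as the last step left them, time stands still between calls to the robot, and variables do not carry over. Pictures are saved under pics/ and viewed, and the job is handed in when it is done.

Besides the shell and the picture viewer there is one more tool, called after "Call:" by a JSON object that holds its "method" and its "body". send_rows: Moves the arm, as the interface text tells. Its arguments: {"type":"object","properties":{"moves":{"type":"array"}},"required":["moves"]}

```bash
mkdir -p pics; cat > h.py <<'E'
import numpy as np, cv2
from rig import status, vision, bot, models
def cap(name, fn=None):
    s=status.read_state(); c=vision.capture(name)
    if fn: cv2.imwrite('pics/'+fn+'.png', c['img'][:,:,::-1])
    if 'pose' in c: c['T']=np.array(c['pose'])
    else:
        T=np.eye(4);T[:3,:3]=s['tcp_rot'];T[:3,3]=s['position'];c['T']=T@np.array(c['hand_eye'])
    return c
def cloud(c):
    d=c['depth'];v,u=np.mgrid[:d.shape[0],:d.shape[1]]
    x=(u-c['cx'])/c['fx']*d;y=(v-c['cy'])/c['fy']*d
    P=np.stack([x,-y,-d],-1)@c['T'][:3,:3].T+c['T'][:3,3]
    P[d==0]=np.nan
    return P
def atz(c,uv,z):
    r=np.array([(uv[0]-c['cx'])/c['fx'],-(uv[1]-c['cy'])/c['fy'],-1.])
    r=c['T'][:3,:3]@r;o=c['T'][:3,3];return o+r*(z-o[2])/r[2]
E
python3 - <<'E'
from h import *
s=status.read_state();print(s['position'],s['tcp_rot'],s['force'],s['time_s'])
for n in ['scene','side']:
    c=cap(n,n+'0');P=cloud(c);print(n,[k for k in c],c['T'][:3,3])
    for k,z in [('stop_face',.052),('gauge_cap',.172),('plate_top',.03),('handle_center',.032),('handle',0),('jig',0)]:
        try:
            for r in models.landmark_of(n,k)[:3]:
                print(k,r['confidence'],np.round(r['point'],1),np.round(atz(c,r['point'],z),4))
        except Exception as e: print(k,e)
E
```

```text
[ 0.2653682  -0.56508121  0.22159096] [[ 9.05256881e-01  4.24864282e-01 -5.65758029e-04]
 [ 4.24864517e-01 -9.05254690e-01  2.02181625e-03]
 [ 3.46842402e-04 -2.07063359e-03 -9.99997796e-01]] [ 0.01420509  0.6770706  -0.74059646] 0.0
scene ['img', 'depth', 'fx', 'fy', 'cx', 'cy', 'pose', 'T'] [1.4419501  0.48998046 0.92348383]
stop_face 0.93 [284.6 253.1] [ 0.6237 -0.0076  0.052 ]
gauge_cap 0.43 [354.5 243.2] [0.6011 0.2074 0.172 ]
plate_top 0.92 [316.5 268.6] [0.6131 0.101  0.03  ]
handle_center 0.82 [245.5 187.4] [ 0.3527 -0.3536  0.032 ]
handle_center 0.64 [224.8 216.3] [ 0.5474 -0.3067  0.032 ]
handle_center 0.58 [217.5 168.9] [ 0.2955 -0.5417  0.032 ]
handle 0.72 [219.7 178. ] [ 0.3099 -0.5223  0.    ]
handle 0.61 [245.9 193.4] [ 0.3491 -0.3566  0.    ]
handle 0.55 [230.3 218.1] [ 0.5136 -0.3107  0.    ]
jig 0.91 [315.9 273. ] [0.6036 0.0954 0.    ]
side ['img', 'depth', 'fx', 'fy', 'cx', 'cy', 'pose', 'T'] [ 0.28751138 -1.0578498   1.21586605]
stop_face 0.27 [376.7 240.8] [ 0.7586 -0.1506  0.052 ]
gauge_cap 0.51 [293.2 139.2] [0.6076 0.2025 0.172 ]
plate_top 0.9 [301.  193.6] [0.6077 0.108  0.03  ]
handle_center 0.95 [312.5 305.6] [ 0.5289 -0.3005  0.032 ]
handle_center 0.74 [249.9 337.7] [ 0.3537 -0.3522  0.032 ]
handle 0.97 [312.8 313.1] [ 0.5298 -0.3027  0.    ]
handle 0.78 [246.9 349. ] [ 0.342  -0.3625  0.    ]
handle 0.63 [295.2 140.7] [0.6651 0.4002 0.    ]
jig 0.8 [300.7 201.9] [0.6053 0.1018 0.    ]
```

View pics/scene0.png

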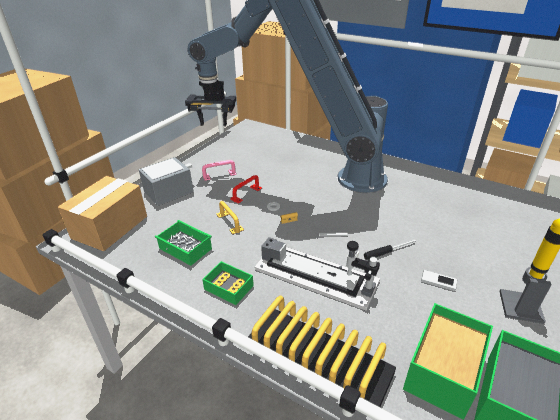

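View pics/side0.png

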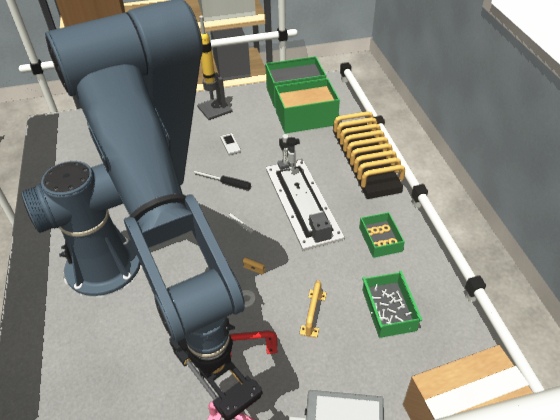

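The scene view shows the brass handle at about (230,217), with the pink and red look-alikes at (218,168) and (245,187). The jig is at about (316,272). In the side view the handle is at (314,308), the stop at (319,226) and the gauge at (289,145). Next I'll refine these positions using depth.

```bash
python3 - <<'E'
from h import *
for n in ['scene','side']:
    c=cap(n);P=cloud(c)
    # handle
    for m in models.masks_of(n,'handle_center')[:4]:
        q=P[m['mask']];q=q[~np.isnan(q[:,0])]
        col=c['img'][m['mask']].mean(0)
        md=np.median(q,0)
        if md[1]>-.1: continue
        t=q[q[:,2]>.05]
        print(n,'H',m['confidence'],m['extent'],np.round(md,3),col.round(),len(t),q[:,2].max())
        if len(t)>8:
            (cx,cy),wh,a=cv2.minAreaRect((t[:,:2]*1000).astype(np.float32))
            x=t[:,:2]-t[:,:2].mean(0);w,v=np.linalg.eigh(x.T@x)
            print('  bar',t.mean(0).round(4),'rect',cx,cy,wh,a,'dir',v[:,1],np.degrees(np.arctan2(v[1,1],v[0,1])))
    Q=P.reshape(-1,3);C=c['img'].reshape(-1,3)
    ok=~np.isnan(Q[:,0]);Q=Q[ok];C=C[ok]
    near=(abs(Q[:,0]-.605)<.12)&(abs(Q[:,1]-.1)<.22)
    for nm,lo,hi in [('cap',.164,.180),('stoptop',.068,.078),('plate',.026,.034),('base',.012,.018)]:
        t=Q[near&(Q[:,2]>lo)&(Q[:,2]<hi)]
        if len(t)<5: print(nm,len(t));continue
        r=cv2.minAreaRect((t[:,:2]*1000).astype(np.float32))
        x=t[:,:2]-t[:,:2].mean(0);w,v=np.linalg.eigh(x.T@x)
        print(n,nm,len(t),t.mean(0).round(4),np.round(r[0],1),np.round(r[1],1),round(r[2],1),'pca',np.degrees(np.arctan2(v[1,1],v[0,1])).round(1))
    print(n,'table z',np.median(Q[(abs(Q[:,0]-.45)<.05)&(abs(Q[:,1]-.05)<.05)][:,2]))
E
```

```text
scene H 0.82 [230.2, 178.9, 261.5, 205.1] [ 0.343 -0.352  0.025] [168.  37.  34.] 44 0.06436357538135218
  bar [ 0.3573 -0.3532  0.0574] rect 353.3004455566406 -351.7628173828125 (11.943965911865234, 126.9963607788086) 79.94561004638672 dir [-0.98687806  0.16146732] 170.70792514594876
scene H 0.79 [199.8, 160.7, 234.6, 178.3] [ 0.294 -0.549  0.041] [205. 133. 158.] 99 0.0644431316705052
  bar [ 0.2913 -0.5399  0.0569] rect 289.2209167480469 -539.4974365234375 (22.331939697265625, 132.08192443847656) 50.96782684326172 dir [-0.78684198  0.61715452] 141.89136093648077
scene H 0.71 [215.4, 201.9, 242.7, 235.2] [ 0.546 -0.274  0.029] [205. 177.  86.] 96 0.06579145962343347
  bar [ 0.543  -0.287   0.0586] rect 536.52587890625 -294.0558166503906 (124.13894653320312, 16.339143753051758) 63.28472137451172 dir [0.4286234  0.90348325] 64.61977076068194
scene cap 80 [0.6071 0.2038 0.1695] [605.8 202.8] [29.5 29.2] 52.9 pca 172.8
scene stoptop 198 [ 0.6222 -0.0203  0.0708] [622.8  98. ] [ 49.8 356.4] 0.5 pca 93.6
scene plate 1196 [0.6141 0.1168 0.0286] [613.8 101.1] [ 82.2 361.2] 3.8 pca 94.6
sce
[... 611 characters left out ...]
4.52207946777344 dir [-0.81682215  0.57688957] 144.76793272647788
side H 0.7 [230.5, 330.2, 275.6, 353.5] [ 0.387 -0.366  0.058] [132.  42.  40.] 294 0.4023549811345837
  bar [ 0.3596 -0.365   0.0637] rect 357.4798583984375 -456.03509521484375 (213.52745056152344, 107.16587829589844) 88.35297393798828 dir [-0.99512405  0.09863122] 174.33964461001614
side cap 69 [0.601  0.1992 0.1712] [601.3 200.4] [31.  28.5] 25.3 pca 67.9
side stoptop 297 [ 0.618  -0.0441  0.0725] [602.8  88.2] [ 50.8 351.8] 6.5 pca 94.6
side plate 1149 [0.6032 0.1061 0.0299] [608.3  94.5] [ 97.3 368.6] 1.3 pca 91.6
side base 968 [0.6047 0.0712 0.0153] [608.3  96.1] [131.9 378.2] 4.1 pca 94.1
side table z 0.0014079008899055
```

Call:
{"method": "send_rows", "body": {"moves": [[0, 0, -1, 0, 0, -0.99, 1], [0, 0, -1, 0, 0, -0.99, 1], [0, 0, -1, 0, 0, -0.99, 1], [0, 0, -1, 0, 0, -0.99, 1], [0, 0, -1, 0, 0, -0.99, 1], [0, 0, -1, 0, 0, -0.99, 1], [0, 0, -1, 0, 0, -0.97, 1]]}}

```text
time_s: 1.78
position: [0.2655, -0.5656, 0.3984]
tcp_rot: [[-0.08, 0.997, 0.0], [0.997, 0.08, 0.0], [0.0, 0.0, -1.0]]
force: [-0.2, -0.3, -0.0]
opening: 0.288
```

```bash
cat >> h.py <<'E'
def units(target):
    s=status.read_state();R=np.array(s['tcp_rot']);d=R.T@(np.array(target)-s['position'])
    print('t',s['time_s'],'pos',np.round(s['position'],4),'yaw',np.degrees(np.arctan2(R[1,0],R[0,0])).round(2),'tilt',np.round(R[:,2],4),'F',np.round(s['force'],2),'op',round(s['opening'],3),'q',np.round(s['joint_positions'],1))
    print('units',np.round(d/.025,3))
E
python3 - <<'E'
from h import *
units([.60,.02,.40])
print(np.round(vision.capture('wrist')['hand_eye'],3))
E
```

```text
t 1.775 pos [ 0.2655 -0.5656  0.3984] yaw 94.56 tilt [ 0.e+00  1.e-04 -1.e+00] F [-0.18 -0.27 -0.03] op 0.288 q [-75.1  22.3  67.7   0.   90.  -79.6]
units [22.285 15.201 -0.064]
[[ 0.001  0.97   0.243  0.065]
 [ 1.    -0.001  0.    -0.   ]
 [ 0.     0.243 -0.97  -0.162]
 [ 0.     0.     0.     1.   ]]
```

Call:
{"method": "send_rows", "body": {"moves": [[1, 0.6, 0, 0, 0, 0, 1], [1, 0.6, 0, 0, 0, 0, 1], [1, 0.6, 0, 0, 0, 0, 1], [1, 0.6, 0, 0, 0, 0, 1], [1, 0.6, 0, 0, 0, 0, 1], [1, 0.6, 0, 0, 0, 0, 1], [1, 0.6, 0, 0, 0, 0, 1], [1, 0.6, 0, 0, 0, 0, 1], [1, 0.6, 0, 0, 0, 0, 1], [1, 0.6, 0, 0, 0, 0, 1], [1, 0.6, 0, 0, 0, 0, 1], [1, 0.6, 0, 0, 0, 0, 1]]}}

```text
time_s: 3.32
position: [0.4231, -0.2522, 0.3971]
tcp_rot: [[-0.071, 0.997, -0.0], [0.997, 0.071, 0.0], [0.0, -0.0, -1.0]]
force: [0.7, -0.2, 0.7]
opening: 0.006
```

Call:
{"method": "send_rows", "body": {"moves": [[1, 0.6, 0, 0, 0, 0, 1], [1, 0.6, 0, 0, 0, 0, 1], [1, 0.6, 0, 0, 0, 0, 1], [1, 0.6, 0, 0, 0, 0, 1], [1, 0.6, 0, 0, 0, 0, 1], [1, 0.6, 0, 0, 0, 0, 1], [1, 0.6, 0, 0, 0, 0, 1], [1, 0.6, 0, 0, 0, 0, 1], [1, 0.6, 0, 0, 0, 0, 1], [1, 0.6, 0, 0, 0, 0, 1], [1, 0.6, 0, 0, 0, 0, 1], [1, 0.6, 0, 0, 0, 0, 1]]}}

```text
time_s: 4.82
position: [0.5803, 0.0601, 0.3969]
tcp_rot: [[-0.072, 0.997, -0.001], [0.997, 0.072, 0.0], [0.0, -0.001, -1.0]]
force: [0.4, -0.2, -0.2]
opening: 0.009
```

Call:
{"method": "send_rows", "body": {"moves": [[1, 0.6, 0, 0, 0, 0, 1], [1, 0.6, 0, 0, 0, 0, 1], [1, 0.4, 0, 0, 0, 0, 1], [0, 0, 0, 0, 0, 0, 1], [0, 0, 0, 0, 0, 0, 1]]}}

```text
time_s: 5.45
position: [0.6142, 0.1365, 0.397]
tcp_rot: [[-0.073, 0.997, -0.001], [0.997, 0.073, -0.001], [-0.001, -0.001, -1.0]]
force: [-0.8, 0.2, -0.7]
opening: 0.006
```

```bash
cat > jig.py <<'E'
from h import *
def run(tag):
    c=cap('wrist',tag);P=cloud(c)
    units([.603,.202,.20])
    for k,z in [('stop_face',.052),('gauge_cap',.172),('plate_top',.03),('jig',0)]:
        for r in models.landmark_of('wrist',k)[:1]:
            print(k,r['confidence'],np.round(r['point'],1),np.round(atz(c,r['point'],z),4))
    Q=P.reshape(-1,3);ok=~np.isnan(Q[:,0]);Q=Q[ok]
    near=(abs(Q[:,0]-.605)<.12)&(abs(Q[:,1]-.1)<.22)
    for nm,lo,hi,y0,y1 in [('cap',.164,.180,.15,.25),('stoptop',.064,.078,-.2,0.05),('plate',.025,.034,-.2,.4),('base',.010,.018,-.2,.4)]:
        t=Q[near&(Q[:,2]>lo)&(Q[:,2]<hi)&(Q[:,1]>y0)&(Q[:,1]<y1)]
        if len(t)<5: print(nm,len(t));continue
        r=cv2.minAreaRect((t[:,:2]*1000).astype(np.float32))
        print(nm,len(t),t.mean(0).round(4),np.round(r[0],1),np.round(r[1],1),round(r[2],1))
    np.save('Q.npy',Q)
E
python3 -c "import jig;jig.run('w1')"
```

```text
t 5.5 pos [0.6142 0.1362 0.3973] yaw 94.16 tilt [-7.e-04 -6.e-04 -1.e+00] F [ 0.37  1.12 -0.04] op 0.003 q [ 2.4 22.8 67.2 -0.  90.1 -1.8]
units [ 2.661 -0.25   7.89 ]
stop_face 0.74 [272.9 134.9] [0.6028 0.2021 0.052 ]
gauge_cap 0.81 [273.5 136.8] [0.6053 0.1998 0.172 ]
plate_top 0.9 [270.7 200.8] [0.6066 0.0872 0.03  ]
cap 504 [0.6033 0.2018 0.1716] [603.2 201.7] [30.4 29.3] 4.3
stoptop 0
plate 4583 [0.6094 0.1274 0.0289] [607.1 148.5] [ 82.4 260.3] 4.3
base 3842 [0.6042 0.1733 0.0148] [606.6 154.2] [130.2 254.4] 4.3
```

View pics/w1.png

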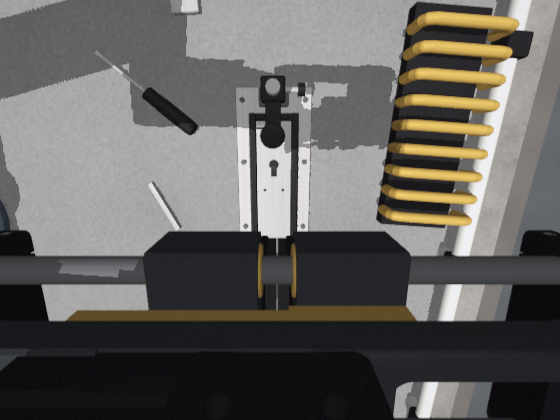

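The wrist view shows the gauge cap at (272,135) and the jig running down the image. Depth puts the cap at (0.6032, 0.2017) with the jig yawed about 4.3°. The closed fingers can now go above the cap.

Call:
{"method": "send_rows", "body": {"moves": [[0.9, -0.08, 1, 0, 0, 0, 1], [0.9, -0.08, 1, 0, 0, 0, 1], [0.86, -0.08, 1, 0, 0, 0, 1], [0, 0, 1, 0, 0, 0, 1], [0, 0, 1, 0, 0, 0, 1], [0, 0, 1, 0, 0, 0, 1], [0, 0, 1, 0, 0, 0, 1], [0, 0, 1, 0, 0, 0, 1], [0, 0, 0.4, 0, 0, 0, 1], [0, 0, 0, 0, 0, 0, 1], [0, 0, 0, 0, 0, 0, 1]]}}

```text
time_s: 7.08
position: [0.6045, 0.2029, 0.1887]
tcp_rot: [[-0.074, 0.997, 0.002], [0.997, 0.074, 0.0], [0.0, 0.002, -1.0]]
force: [0.1, 0.4, 0.8]
opening: 0.008
```

```bash
python3 -c "
from h import *
units([.6032,.2017,.172])"
```

```text
t 7.075 pos [0.6045 0.2029 0.1887] yaw 94.23 tilt [ 2.2e-03  4.0e-04 -1.0e+00] F [0.1  0.35 0.76] op 0.008 q [ 8.5 33.3 82.2  0.  64.4  4.3]
units [-0.043 -0.056  0.669]
```

Call:
{"method": "send_rows", "body": {"moves": [[0, -0.05, 0.3, 0, 0, 0, 1], [0, 0, 0.3, 0, 0, 0, 1], [0, 0, 0.2, 0, 0, 0, 1], [0, 0, 0.2, 0, 0, 0, 1], [0, 0, 0.2, 0, 0, 0, 1], [0, 0, 0.15, 0, 0, 0, 1], [0, 0, 0, 0, 0, 0, 1]]}}

```text
time_s: 7.95
position: [0.6024, 0.2028, 0.1536]
tcp_rot: [[-0.074, 0.997, -0.0], [0.997, 0.074, 0.0], [0.0, -0.0, -1.0]]
force: [-1.1, 0.0, 4.1]
opening: 0.005
```

Call:
{"method": "send_rows", "body": {"moves": [[0, 0, 0.1, 0, 0, 0, 1], [0, 0, 0.1, 0, 0, 0, 1], [0, 0, 0, 0, 0, 0, 1]]}}

```text
time_s: 8.32
position: [0.6024, 0.2028, 0.1487]
tcp_rot: [[-0.074, 0.997, -0.0], [0.997, 0.074, 0.0], [0.0, 0.0, -1.0]]
force: [-0.8, 0.4, 4.2]
opening: 0.003
```

Call:
{"method": "send_rows", "body": {"moves": [[0, 0, 0.05, 0, 0, 0, 1], [0, 0, 0, 0, 0, 0, 1]]}}

```text
time_s: 8.57
position: [0.6024, 0.2028, 0.1476]
tcp_rot: [[-0.074, 0.997, 0.0], [0.997, 0.074, 0.0], [0.0, 0.0, -1.0]]
force: [-0.6, -0.1, 3.6]
opening: 0.006
```

Call:
{"method": "send_rows", "body": {"moves": [[0, 0, 0.03, 0, 0, 0, 1], [0, 0, 0, 0, 0, 0, 1]]}}

```text
time_s: 8.82
position: [0.6024, 0.2028, 0.1474]
tcp_rot: [[-0.074, 0.997, 0.0], [0.997, 0.074, 0.0], [0.0, 0.0, -1.0]]
force: [-1.4, 0.4, 7.5]
opening: 0.003
```

Call:
{"method": "send_rows", "body": {"moves": [[0, 0, 0.03, 0, 0, 0, 1], [0, 0, 0, 0, 0, 0, 1]]}}

```text
time_s: 9.07
position: [0.6024, 0.2028, 0.1474]
tcp_rot: [[-0.074, 0.997, 0.001], [0.997, 0.074, 0.0], [-0.0, 0.001, -1.0]]
force: [-3.7, 1.0, 10.3]
opening: 0.002
```

Call:
{"method": "send_rows", "body": {"moves": [[0, 0, 0, 0, 0, 0, 1], [0, 0, 0, 0, 0, 0, 1], [0, 0, 0, 0, 0, 0, 1], [0, 0, 0, 0, 0, 0, 1], [0, 0, 0, 0, 0, 0, 1], [0, 0, 0, 0, 0, 0, 1], [0, 0, 0, 0, 0, 0, 1], [0, 0, 0, 0, 0, 0, 1], [0, 0, 0, 0, 0, 0, 1], [0, 0, 0, 0, 0, 0, 1]]}}

```text
time_s: 10.32
position: [0.6024, 0.2028, 0.1474]
tcp_rot: [[-0.074, 0.997, 0.001], [0.997, 0.074, 0.0], [0.0, 0.001, -1.0]]
force: [-2.6, 0.5, 9.9]
opening: 0.003
```

Call:
{"method": "send_rows", "body": {"moves": [[0, 0, -0.2, 0, 0, 0, 1], [0, 0, -0.3, 0, 0, 0, 1], [0, 0, -0.4, 0, 0, 0, 1], [0, 0, -0.8, 0, 0, 0, 1], [0, 0, -1, 0, 0, 0, 1], [0, 0, -1, 0, 0, 0, 1], [0, 0, -1, 0, 0, 0, -1], [-1, 0, -1, 0, 0, 0, -1], [-1, 0, -1, 0, 0, 0, -1], [-1, 0, 0, 0, 0, 0, -1], [-1, 0, 0, 0, 0, 0, -1], [-1, 0, 0, 0, 0, 0, -1]]}}

```text
time_s: 11.82
position: [0.6113, 0.0771, 0.3133]
tcp_rot: [[-0.074, 0.997, -0.001], [0.997, 0.074, -0.0], [-0.0, -0.001, -1.0]]
force: [-0.4, -0.1, 0.6]
opening: 0.602
```

Call:
{"method": "send_rows", "body": {"moves": [[-1, 0, -0.6, 0, 0, 0, -1], [-1, 0, -0.6, 0, 0, 0, -1], [-1, 0, -0.6, 0, 0, 0, -1], [-1, 0, -0.6, 0, 0, 0, -1], [-1, 0, -0.6, 0, 0, 0, -1], [-1, 0, -0.6, 0, 0, 0, -1], [0, 0, 0, 0, 0, 0, -1], [0, 0, 0, 0, 0, 0, -1]]}}

```text
time_s: 12.82
position: [0.6221, -0.0708, 0.4026]
tcp_rot: [[-0.074, 0.997, -0.002], [0.997, 0.074, 0.001], [0.001, -0.002, -1.0]]
force: [-0.2, 0.0, 0.6]
opening: 1.001
```

```bash
python3 - <<'E'
import jig;jig.run('w2')
from h import *
for n in ['scene','side']:
    c=cap(n,n+'1');P=cloud(c)
    for m in models.masks_of(n,'handle_center')[:4]:
        q=P[m['mask']];q=q[~np.isnan(q[:,0])]
        md=np.median(q,0)
        if md[1]>-.1 or md[0]<.45: continue
        t=q[q[:,2]>.05]
        (cx,cy),wh,a=cv2.minAreaRect((t[:,:2]*1000).astype(np.float32))
        print(n,'H',m['confidence'],'rect',cx,cy,wh,a)
E
```

```text
t 12.875 pos [ 0.6221 -0.0705  0.4025] yaw 94.28 tilt [-0.0021  0.0011 -1.    ] F [ 0.54  0.17 -0.39] op 1.001 q [-16.7  22.4  67.    0.   90.7 -21. ]
units [10.915  0.068  8.114]
stop_face 0.71 [167.3 189.5] [ 0.4348 -0.1095  0.052 ]
plate_top 0.73 [168.  187.9] [ 0.4282 -0.1109  0.03  ]
cap 0
stoptop 1162 [ 0.6221 -0.051   0.0719] [622.2 -50.4] [49.5 65. ] 4.2
plate 6828 [0.6111 0.0904 0.0289] [612.6  73.8] [ 82.4 256.3] 4.3
base 4717 [0.6136 0.0616 0.0147] [613.6  60.1] [130.2 293.4] 4.3
side H 0.85 rect 528.4345092773438 -306.6297607421875 (131.71673583984375, 15.66346263885498) 63.261959075927734
```

View pics/w2.png

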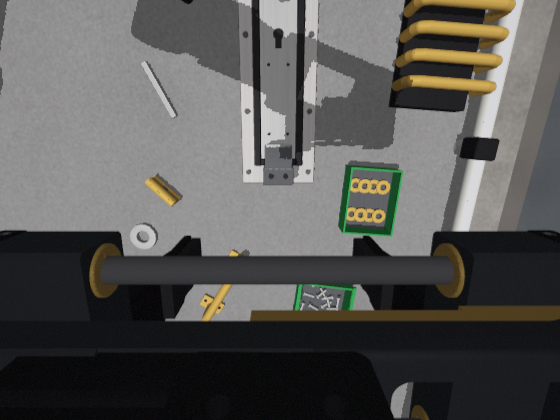

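Call:
{"method": "send_rows", "body": {"moves": [[-0.93, -0.47, 0, 0, 0, 0, -1], [-0.93, -0.47, 0, 0, 0, 0, -1], [-0.93, -0.47, 0, 0, 0, 0, -1], [-0.93, -0.47, 0, 0, 0, 0, -1], [-0.93, -0.47, 0, 0, 0, 0, -1], [-0.93, -0.47, 0, 0, 0, 0, -1], [-0.93, -0.47, 0, 0, 0, 0, -1], [-0.93, -0.47, 0, 0, 0, 0, -1], [-0.93, -0.47, 0, 0, 0, 0, -1], [-0.93, -0.47, 0, 0, 0, 0, -1], [-0.93, -0.47, 0, 0, 0, 0, -1], [-0.93, -0.47, 0, 0, 0, 0, -1]]}}

```text
time_s: 14.78
position: [0.5024, -0.3608, 0.4036]
tcp_rot: [[-0.074, 0.997, 0.0], [0.997, 0.074, -0.0], [-0.0, 0.0, -1.0]]
force: [-0.0, 0.6, 0.8]
opening: 1.0
```

Call:
{"method": "send_rows", "body": {"moves": [[0, 0, 1, 0, 0, 0.78, -1], [0, 0, 1, 0, 0, 0.78, -1], [0, 0, 1, 0, 0, 0.78, -1], [0, 0, 1, 0, 0, 0.78, -1], [0, 0, 0, 0, 0, 0, -1], [0, 0, 0, 0, 0, 0, -1]]}}

```text
time_s: 15.52
position: [0.5033, -0.3606, 0.3046]
tcp_rot: [[0.452, 0.892, 0.001], [0.892, -0.452, -0.001], [-0.001, 0.002, -1.0]]
force: [0.8, -1.3, 0.5]
opening: 1.004
```

```bash
cat > hd.py <<'E'
from h import *
def run(tag):
    c=cap('wrist',tag);P=cloud(c)
    units([.53,-.304,.10])
    for k,z in [('handle_center',.032)]:
        for r in models.landmark_of('wrist',k)[:2]:
            print(k,r['confidence'],np.round(r['point'],1),np.round(atz(c,r['point'],z),4))
    Q=P.reshape(-1,3);C=c['img'].reshape(-1,3).astype(int);ok=~np.isnan(Q[:,0]);Q=Q[ok];C=C[ok]
    m=(abs(Q[:,0]-.53)<.1)&(abs(Q[:,1]+.304)<.1)&(Q[:,2]>.052)&(Q[:,2]<.075)&(C[:,0]-C[:,2]>40)
    t=Q[m];r=cv2.minAreaRect((t[:,:2]*1000).astype(np.float32))
    d=cv2.fitLine((t[:,:2]*1000).astype(np.float32),cv2.DIST_HUBER,0,.1,.01).ravel()
    print('bar',len(t),t[:,2].max(),r,'line',d,np.degrees(np.arctan2(d[1],d[0])))
E
python3 -c "import hd;hd.run('w3')"
```

```text
t 15.575 pos [ 0.5034 -0.3607  0.305 ] yaw 63.13 tilt [ 0.0019 -0.0019 -1.    ] F [ 0.34 -0.78  0.9 ] op 1.004 q [-45.9  25.2  77.2   0.   77.4 -19.1]
units [ 2.512 -0.097  8.197]
handle_center 0.74 [184.4 229.6] [ 0.3466 -0.363   0.032 ]
handle_center 0.66 [143.2  58.8] [ 0.4204 -0.1353  0.032 ]
bar 1174 0.06555371248178715 ((532.6153564453125, -302.2918701171875), (135.80540466308594, 15.528363227844238), 63.03706741333008) line [ 4.5191765e-01  8.9205968e-01  5.3367340e+02 -3.0044131e+02] 63.13321
```

View pics/w3.png

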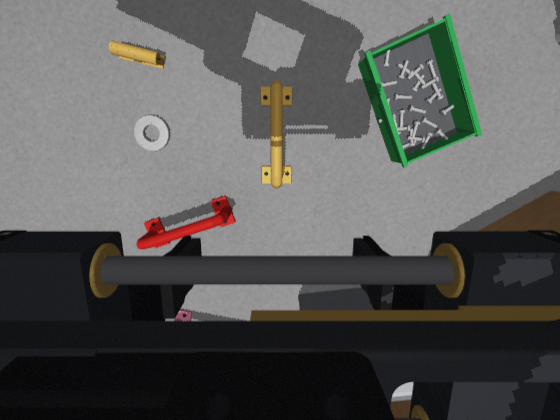

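The wrist view shows the brass handle at (276,133), well clear of the red one at (187,224) and the screw bin. Now I'll descend onto the bar.

Call:
{"method": "send_rows", "body": {"moves": [[0.86, 0, 1, 0, 0, 0, -1], [0.85, 0, 1, 0, 0, 0, -1], [0.85, 0, 1, 0, 0, 0, -1], [0, 0, 1, 0, 0, 0, -1], [0, 0, 1, 0, 0, 0, -1], [0, 0, 1, 0, 0, 0, -1], [0, 0, 1, 0, 0, 0, -1], [0, 0, 0.7, 0, 0, 0, -1], [0, 0, 0, 0, 0, 0, -1], [0, 0, 0, 0, 0, 0, -1]]}}

```text
time_s: 16.88
position: [0.5325, -0.3037, 0.1121]
tcp_rot: [[0.453, 0.891, 0.002], [0.891, -0.453, -0.001], [-0.0, 0.002, -1.0]]
force: [0.7, -0.2, -0.1]
opening: 0.999
```

```bash
python3 -c "
import hd;hd.run('w4')
hd.units([.532,-.3035,.037])"
```

```text
t 16.925 pos [ 0.5326 -0.3038  0.1123] yaw 63.05 tilt [ 0.0019 -0.0016 -1.    ] F [-0.26 -0.36  0.8 ] op 1.001 q [-40.1  37.2  89.3  -0.   53.3 -13.2]
units [-0.055 -0.089  0.491]
handle_center 0.61 [275.  214.2] [ 0.5326 -0.3018  0.032 ]
handle_center 0.6 [49.9 82.2] [ 0.4287 -0.1343  0.032 ]
bar 2902 0.06585639502684851 ((532.9288330078125, -301.6739196777344), (134.2818145751953, 15.8082914352417), 63.22545623779297) line [ 4.5057917e-01  8.9273649e-01  5.3932147e+02 -2.8881769e+02] 63.219147
t 16.975 pos [ 0.5325 -0.3037  0.1123] yaw 63.05 tilt [ 0.0019 -0.0016 -1.    ] F [-0.68 -0.72  0.9 ] op 1.003 q [-40.1  37.2  89.4  -0.   53.3 -13.2]
units [ 1.000e-03 -2.900e-02  3.011e+00]
```

View pics/w4.png

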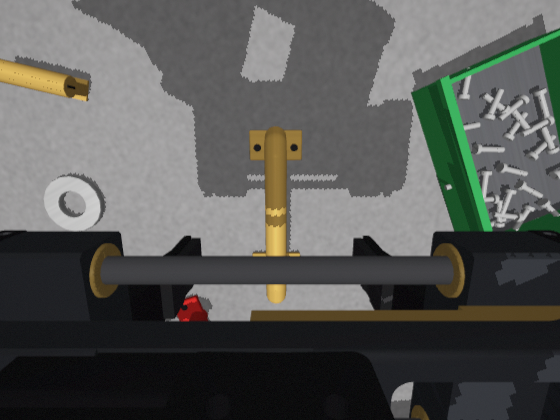

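Call:
{"method": "send_rows", "body": {"moves": [[0.04, -0.02, 0.8, 0, 0, 0, -1], [0, 0, 0.8, 0, 0, 0, -1], [0, 0, 0.7, 0, 0, 0, -1], [0, 0, 0.5, 0, 0, 0, -1], [0, 0, 0.2, 0, 0, 0, -1], [0, 0, 0, 0, 0, 0, 1], [0, 0, 0, 0, 0, 0, 1], [0, 0, 0, 0, 0, 0, 1], [0, 0, 0, 0, 0, 0, 1], [0, 0, 0, 0, 0, 0, 1], [0, 0, 0, 0, 0, 0, 1], [0, 0, 0, 0, 0, 0, 1]]}}

```text
time_s: 18.48
position: [0.5318, -0.302, 0.0361]
tcp_rot: [[0.453, 0.891, 0.0], [0.891, -0.453, -0.0], [-0.0, 0.0, -1.0]]
force: [-0.5, 0.5, -0.0]
opening: 0.287
```

Call:
{"method": "send_rows", "body": {"moves": [[0, 0, 0, 0, 0, 0, 1], [0, 0, 0, 0, 0, 0, 1], [0, 0, 0, 0, 0, 0, 1], [0, 0, 0, 0, 0, 0, 1]]}}

```text
time_s: 18.98
position: [0.5321, -0.3022, 0.0361]
tcp_rot: [[0.453, 0.891, 0.001], [0.891, -0.453, -0.001], [-0.0, 0.001, -1.0]]
force: [1.8, -0.1, -1.7]
opening: 0.17
```

```bash
python3 -c "
from h import *
cap('side','side2');cap('wrist','w5')
units([.532,-.3035,.037])"
```

```text
t 19.075 pos [ 0.5321 -0.3022  0.0361] yaw 63.04 tilt [ 6.e-04 -4.e-04 -1.e+00] F [ 1.73 -1.16 -1.33] op 0.169 q [-40.   43.7  91.5   0.   44.8 -13.1]
units [-0.048  0.021 -0.037]
```

Call:
{"method": "send_rows", "body": {"moves": [[0, 0, -0.3, 0, 0, 0, 1], [0, 0, -0.6, 0, 0, 0, 1], [0, 0, -0.8, 0, 0, 0, 1], [0, 0, -0.8, 0, 0, 0, 1], [0, 0, -0.8, 0, 0, 0, 1], [0, 0, -0.8, 0, 0, 0, 1], [0, 0, -0.8, 0, 0, -0.5, 1], [0, 0, -0.7, 0, 0, -0.8, 1], [0, 0, -0.4, 0, 0, -0.8, 1], [0, 0, 0, 0, 0, -0.7, 1], [0, 0, 0, 0, 0, -0.32, 1], [0, 0, 0, 0, 0, 0, 1]]}}

```text
time_s: 20.58
position: [0.5312, -0.3015, 0.1866]
tcp_rot: [[-0.073, 0.997, -0.001], [0.997, 0.073, 0.0], [0.0, -0.001, -1.0]]
force: [0.3, 0.1, -4.8]
opening: 0.172
```

```bash
python3 -c "
from h import *
units([.6132,.0666,.18])
cap('side','side3');cap('wrist','w6')"
```

```text
t 20.575 pos [ 0.5312 -0.3015  0.1866] yaw 94.2 tilt [-6.e-04  4.e-04 -1.e+00] F [ 0.31  0.14 -4.76] op 0.172 q [-40.1  31.5  86.2  -0.   62.3 -44.3]
units [14.445  4.352  0.267]
```

View pics/w6.png

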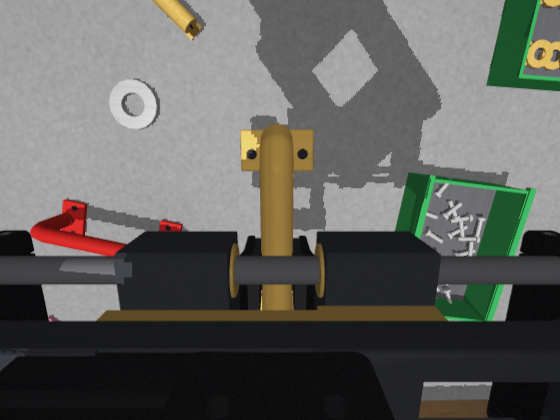

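View pics/side3.png

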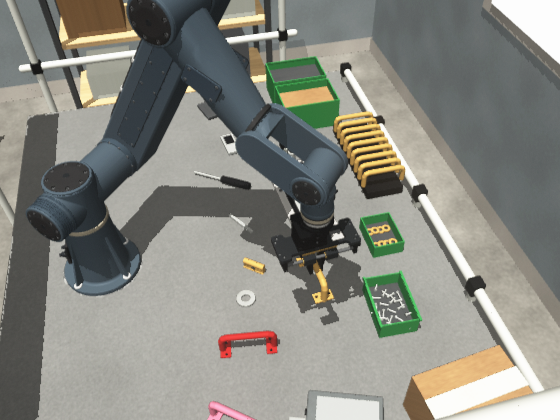

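Call:
{"method": "send_rows", "body": {"moves": [[0.6, 0.2, 0, 0, 0, 0, 1], [1, 0.3, 0, 0, 0, 0, 1], [1, 0.3, 0, 0, 0, 0, 1], [1, 0.3, 0, 0, 0, 0, 1], [1, 0.3, 0, 0, 0, 0, 1], [1, 0.3, 0, 0, 0, 0, 1], [1, 0.3, 0, 0, 0, 0, 1], [1, 0.3, 0, 0, 0, 0, 1], [1, 0.3, 0, 0, 0, 0, 1], [1, 0.3, 0, 0, 0, 0, 1], [1, 0.3, 0, 0, 0, 0, 1], [1, 0.3, 0, 0, 0, 0, 1]]}}

```text
time_s: 22.18
position: [0.5972, -0.0042, 0.186]
tcp_rot: [[-0.074, 0.997, -0.001], [0.997, 0.074, 0.001], [0.001, -0.001, -1.0]]
force: [0.3, -0.5, -4.2]
opening: 0.17
```

Call:
{"method": "send_rows", "body": {"moves": [[1, 0.3, 0, 0, 0, 0, 1], [1, 0.3, 0, 0, 0, 0, 1], [0.6, 0.2, 0, 0, 0, 0, 1], [0.2, 0.05, 0, 0, 0, 0, 1], [0, 0, 0, 0, 0, 0, 1], [0, 0, 0, 0, 0, 0, 1]]}}

```text
time_s: 22.92
position: [0.6134, 0.0642, 0.186]
tcp_rot: [[-0.073, 0.997, -0.0], [0.997, 0.073, -0.0], [-0.0, -0.0, -1.0]]
force: [-0.7, -0.9, -4.5]
opening: 0.171
```

```bash
cat > hp.py <<'E'
from h import *
O=np.array([.6109,.0975]);Y=np.deg2rad(4.3);ey=np.array([-np.sin(Y),np.cos(Y)]);ex=np.array([np.cos(Y),np.sin(Y)])
def run(tag):
    s=status.read_state();z0=s['position'][2]
    units([.6132,.0666,.067])
    p=np.array(s['position'][:2])-O;print('tcp in jig',p@ex,p@ey)
    c=cap('wrist',tag);P=cloud(c);Q=P.reshape(-1,3);C=c['img'].reshape(-1,3).astype(int);ok=~np.isnan(Q[:,0]);Q=Q[ok];C=C[ok]
    bar=z0+.019
    j=np.c_[(Q[:,:2]-O)@ex,(Q[:,:2]-O)@ey,Q[:,2]]
    jt=np.c_[j[:,0]-p@ex,j[:,1]-p@ey]
    yel=(C[:,0]-C[:,2]>40)&(abs(jt[:,0])<.03)&(abs(jt[:,1])<.085)
    t=j[yel&(abs(j[:,2]-bar-.004)<.008)&(jt[:,1]>.025)]
    if len(t):
        b=t[t[:,2]>bar+.004];l=cv2.fitLine((b[:,:2]*1000).astype(np.float32),cv2.DIST_HUBER,0,.1,.01).ravel()
        tp=t[:,1]
        print('bar',len(t),'x',t[:,0].mean(),'zmax',np.percentile(t[:,2],98),'line',l,'yaw err deg',np.degrees(np.arctan2(-l[0],l[1])))
    e=j[yel];print('front extreme y',np.percentile(e[:,1],99.5),'=> centre y',np.percentile(e[:,1],99.5)-.072)
E
python3 -c "import hp;hp.run('w7')"
```

```text
t 22.925 pos [0.6134 0.0642 0.186 ] yaw 94.19 tilt [-4.e-04 -4.e-04 -1.e+00] F [-0.7  -0.88 -4.53] op 0.171 q [-4.4 32.  85.4 -0.  62.6 -8.6]
units [0.097 0.    4.76 ]
tcp in jig 1.125791536740417e-05 -0.0333727471435738
bar 2988 x -2.58190244591366e-05 zmax 0.21462497852801496 line [ 5.8184098e-03 -9.9998307e-01 -1.2490262e-01  1.0442783e+01] yaw err deg -179.66663
front extreme y 0.03591511486632951 => centre y -0.03608488513367048
```

View pics/w7.png

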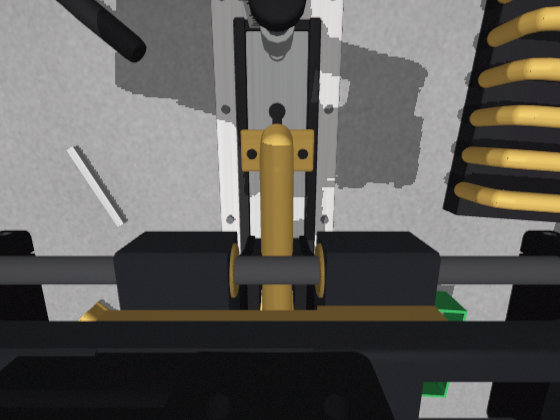

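The handle is aligned over the plate at (277,200), and the gauge is up. Depth gives an x offset of 0 and a yaw error of about 0.3°. I'll lower it onto the plate.

Call:
{"method": "send_rows", "body": {"moves": [[0.2, 0, 0.5, 0, 0, 0, 1], [0, 0, 0.8, 0, 0, 0, 1], [0, 0, 0.8, 0, 0, 0, 1], [0, 0, 0.8, 0, 0, 0, 1], [0, 0, 0.7, 0, 0, 0, 1], [0, 0, 0.5, 0, 0, 0, 1], [0, 0, 0.3, 0, 0, 0, 1], [0, 0, 0.15, 0, 0, 0, 1], [0, 0, 0, 0, 0, 0, 1], [0, 0, 0, 0, 0, 0, 1]]}}

```text
time_s: 24.22
position: [0.6137, 0.07, 0.0729]
tcp_rot: [[-0.074, 0.997, 0.001], [0.997, 0.074, -0.0], [-0.0, 0.001, -1.0]]
force: [0.3, 0.5, -4.2]
opening: 0.174
```

Call:
{"method": "send_rows", "body": {"moves": [[0, 0, 0.06, 0, 0, 0, 1], [0, 0, 0.06, 0, 0, 0, 1], [0, 0, 0, 0, 0, 0, 1]]}}

```text
time_s: 24.6
position: [0.6131, 0.0701, 0.0692]
tcp_rot: [[-0.074, 0.997, -0.0], [0.997, 0.074, 0.0], [0.0, -0.0, -1.0]]
force: [0.3, 0.8, -3.4]
opening: 0.172
```

Call:
{"method": "send_rows", "body": {"moves": [[0, 0, 0.06, 0, 0, 0, 1], [0, 0, 0, 0, 0, 0, 1]]}}

```text
time_s: 24.85
position: [0.6131, 0.0701, 0.0676]
tcp_rot: [[-0.074, 0.997, -0.0], [0.997, 0.074, 0.0], [0.0, -0.0, -1.0]]
force: [-1.4, 0.4, -5.0]
opening: 0.174
```

Call:
{"method": "send_rows", "body": {"moves": [[0, 0, 0.04, 0, 0, 0, 1], [0, 0, 0, 0, 0, 0, 1]]}}

```text
time_s: 25.1
position: [0.6132, 0.0701, 0.0667]
tcp_rot: [[-0.074, 0.997, -0.0], [0.997, 0.074, 0.0], [0.0, -0.0, -1.0]]
force: [-0.5, -0.5, -4.2]
opening: 0.168
```

Call:
{"method": "send_rows", "body": {"moves": [[0, 0, 0.04, 0, 0, 0, 1], [0, 0, 0, 0, 0, 0, 1]]}}

```text
time_s: 25.35
position: [0.6135, 0.0701, 0.066]
tcp_rot: [[-0.074, 0.997, 0.001], [0.997, 0.074, 0.0], [-0.0, 0.001, -1.0]]
force: [1.1, -0.3, -3.0]
opening: 0.172
```

Call:
{"method": "send_rows", "body": {"moves": [[0, 0, 0.03, 0, 0, 0, 1], [0, 0, 0, 0, 0, 0, 1]]}}

```text
time_s: 25.6
position: [0.6137, 0.0701, 0.0659]
tcp_rot: [[-0.074, 0.997, 0.001], [0.997, 0.074, -0.0], [-0.0, 0.001, -1.0]]
force: [-0.7, 0.1, 2.6]
opening: 0.172
```

Call:
{"method": "send_rows", "body": {"moves": [[0, 0, 0.02, 0, 0, 0, 1], [0, 0, 0, 0, 0, 0, 1]]}}

```text
time_s: 25.85
position: [0.6137, 0.0701, 0.0659]
tcp_rot: [[-0.074, 0.997, 0.001], [0.997, 0.074, -0.0], [-0.0, 0.001, -1.0]]
force: [-1.1, 0.0, 6.1]
opening: 0.173
```

Call:
{"method": "send_rows", "body": {"moves": [[0, 0, -0.04, 0, 0, 0, 1], [0, 0, 0, 0, 0, 0, 1], [-0.1, 0, 0, 0, 0, 0, 1], [-0.1, 0, 0, 0, 0, 0, 1], [-0.1, 0, 0, 0, 0, 0, 1], [-0.05, 0, 0, 0, 0, 0, 1], [0, 0, 0, 0, 0, 0, 1]]}}

```text
time_s: 26.72
position: [0.614, 0.0626, 0.0658]
tcp_rot: [[-0.073, 0.997, 0.001], [0.997, 0.073, 0.002], [0.002, 0.001, -1.0]]
force: [-1.1, 5.3, 4.2]
opening: 0.167
```

```bash
python3 -c "import hp;hp.run('w8')"
```

```text
t 26.725 pos [0.614  0.0626 0.0658] yaw 94.2 tilt [ 5.0e-04  2.2e-03 -1.0e+00] F [-1.1   5.34  4.17] op 0.167 q [-4.6 41.3 90.   0.2 48.6 -8.9]
units [ 0.16  -0.021 -0.046]
tcp in jig 0.0005058893569090799 -0.03498876707266056
bar 3007 x 0.0003537233733688615 zmax 0.094587509694237 line [ 6.3369605e-03 -9.9997991e-01  2.1556045e-01  8.8684826e+00] yaw err deg -179.63692
front extreme y 0.03426558219169072 => centre y -0.03773441780830927
```

Call:
{"method": "send_rows", "body": {"moves": [[0, 0, -0.04, 0, 0, 0, 1], [0, 0, 0, 0, 0, 0, 1]]}}

```text
time_s: 27.02
position: [0.6135, 0.0613, 0.066]
tcp_rot: [[-0.074, 0.997, -0.001], [0.997, 0.074, 0.0], [0.0, -0.001, -1.0]]
force: [1.1, 1.6, -1.3]
opening: 0.176
```

Call:
{"method": "send_rows", "body": {"moves": [[-0.05, 0, 0, 0, 0, 0, 1], [-0.05, 0, 0, 0, 0, 0, 1], [0, 0, 0, 0, 0, 0, 1]]}}

```text
time_s: 27.4
position: [0.6137, 0.0583, 0.066]
tcp_rot: [[-0.074, 0.997, -0.001], [0.997, 0.074, -0.0], [-0.0, -0.001, -1.0]]
force: [0.1, -0.1, -4.2]
opening: 0.171
```

Call:
{"method": "send_rows", "body": {"moves": [[-0.04, 0, 0.01, 0, 0, 0, 1], [0, 0, 0, 0, 0, 0, 1]]}}

```text
time_s: 27.65
position: [0.6141, 0.0576, 0.0661]
tcp_rot: [[-0.074, 0.997, -0.0], [0.997, 0.074, -0.0], [-0.0, -0.0, -1.0]]
force: [0.3, 0.1, -4.5]
opening: 0.169
```

Call:
{"method": "send_rows", "body": {"moves": [[-0.04, 0, 0, 0, 0, 0, 1], [0, 0, 0, 0, 0, 0, 1]]}}

```text
time_s: 27.9
position: [0.6143, 0.0567, 0.0663]
tcp_rot: [[-0.074, 0.997, 0.0], [0.997, 0.074, -0.0], [-0.0, 0.0, -1.0]]
force: [-0.2, -0.1, -4.4]
opening: 0.173
```

Call:
{"method": "send_rows", "body": {"moves": [[-0.03, 0, 0, 0, 0, 0, 1], [0, 0, 0, 0, 0, 0, 1]]}}

```text
time_s: 28.15
position: [0.6143, 0.056, 0.0663]
tcp_rot: [[-0.074, 0.997, 0.0], [0.997, 0.074, -0.0], [-0.0, 0.0, -1.0]]
force: [0.0, -0.4, -4.8]
opening: 0.173
```

Call:
{"method": "send_rows", "body": {"moves": [[-0.03, 0, 0, 0, 0, 0, 1], [0, 0, 0, 0, 0, 0, 1]]}}

```text
time_s: 28.4
position: [0.6144, 0.0553, 0.0663]
tcp_rot: [[-0.074, 0.997, 0.0], [0.997, 0.074, -0.0], [-0.0, 0.0, -1.0]]
force: [-0.6, -0.2, -4.9]
opening: 0.169
```

Call:
{"method": "send_rows", "body": {"moves": [[-0.03, 0, 0.01, 0, 0, 0, 1], [0, 0, 0, 0, 0, 0, 1]]}}

```text
time_s: 28.65
position: [0.6144, 0.0545, 0.0661]
tcp_rot: [[-0.074, 0.997, 0.0], [0.997, 0.074, -0.0], [-0.0, 0.0, -1.0]]
force: [-0.7, -0.3, -4.2]
opening: 0.173
```

Call:
{"method": "send_rows", "body": {"moves": [[-0.03, 0, 0.01, 0, 0, 0, 1], [0, 0, 0, 0, 0, 0, 1]]}}

```text
time_s: 28.9
position: [0.6145, 0.0544, 0.066]
tcp_rot: [[-0.074, 0.997, 0.0], [0.997, 0.074, 0.001], [0.001, 0.0, -1.0]]
force: [-0.3, 2.6, -2.4]
opening: 0.172
```

Call:
{"method": "send_rows", "body": {"moves": [[-0.03, 0, 0, 0, 0, 0, 1], [0, 0, 0, 0, 0, 0, 1]]}}

```text
time_s: 29.15
position: [0.6144, 0.0543, 0.066]
tcp_rot: [[-0.074, 0.997, 0.0], [0.997, 0.074, 0.002], [0.002, 0.0, -1.0]]
force: [-0.4, 5.5, -1.8]
opening: 0.17
```

Call:
{"method": "send_rows", "body": {"moves": [[-0.03, 0, 0, 0, 0, 0, 1], [0, 0, 0, 0, 0, 0, 1]]}}

```text
time_s: 29.4
position: [0.6144, 0.0543, 0.0661]
tcp_rot: [[-0.073, 0.997, 0.0], [0.997, 0.073, 0.003], [0.003, 0.0, -1.0]]
force: [-0.0, 7.1, -1.9]
opening: 0.172
```

Call:
{"method": "send_rows", "body": {"moves": [[-0.03, 0, 0, 0, 0, 0, 1], [0, 0, 0, 0, 0, 0, 1], [0, 0, 0, 0, 0, 0, 1]]}}

```text
time_s: 29.78
position: [0.6144, 0.0542, 0.0662]
tcp_rot: [[-0.073, 0.997, -0.0], [0.997, 0.073, 0.004], [0.004, 0.0, -1.0]]
force: [-0.3, 9.5, -1.0]
opening: 0.171
```

Call:
{"method": "send_rows", "body": {"moves": [[-0.01, 0, 0, 0, 0, 0, 1], [0, 0, 0, 0, 0, 0, 1], [0, 0, 0, 0, 0, 0, 1], [0, 0, 0, 0, 0, 0, 1]]}}

```text
time_s: 30.28
position: [0.6144, 0.0542, 0.0662]
tcp_rot: [[-0.073, 0.997, 0.0], [0.997, 0.073, 0.004], [0.004, 0.0, -1.0]]
force: [0.0, 10.1, 0.1]
opening: 0.174
```

```bash
python3 - <<'E'
import hp;hp.run('w9')
from h import *
cap('scene','scene9');cap('side','side9')
for i in range(3): print(np.round(status.read_state()['force'],1)); vision.capture('wrist')
E
```

```text
t 30.275 pos [0.6144 0.0542 0.0662] yaw 94.19 tilt [ 0.     0.004 -1.   ] F [ 0.05 10.08  0.08] op 0.174 q [-5.4 41.3 90.1  0.3 48.7 -9.8]
units [ 0.498 -0.01  -0.03 ]
tcp in jig 0.0002091733462952853 -0.043431542883512454
bar 3019 x 1.1164246015781274e-05 zmax 0.094991353754572 line [ 0.00951093 -0.99995476  0.14465252  0.45987478] yaw err deg -179.45506
front extreme y 0.025882765318517832 => centre y -0.04611723468148216
[-0.  10.  -0.3]
[-0.5 10.2 -1.3]
[-0.9 10.2 -0.3]
```

View pics/w9.png

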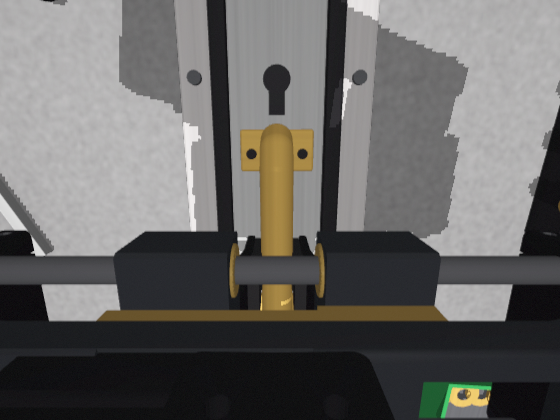

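View pics/scene9.png

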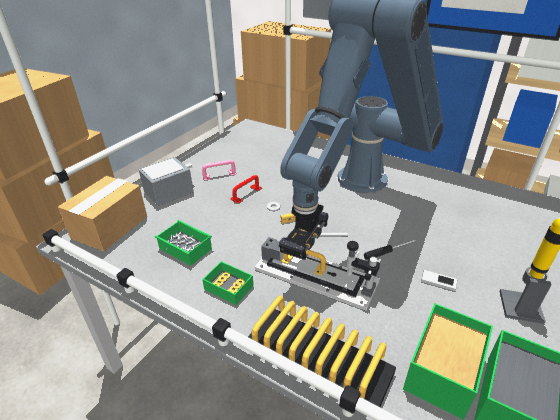

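The wrist view shows the handle centred on the plate at (277,200). The scene view shows it against the stop, with the gauge up and nothing else disturbed. The push is steady at 10 N, so I'm handing in.

```bash
python3 -c "
from h import *
print(bot.hand_in()); print(np.round(status.read_state()['force'],1))"
```

```text
the job is handed in; nothing more can be done
None
the job is handed in; nothing more can be done
```

I handed the job in at about 30 s, with the arm still gripping the brass handle and pushing it against the end stop. The hand-in gives no verdict, so these are my own last readings.

- **Gauge:** I pushed it down with closed fingers until the foot met the plate, about 24.6 mm of travel. I held it there for about 1.3 s at about 10 N on the tool. After subtracting the spring, that is roughly 5 N on the plate. I then let it rise, and the scene picture shows it back up.
- **Handle position:** It stands on the plate with its origin less than 1 mm off the jig's centre line and about 0.5° off its length. Contact with the stop came at tool position y ≈ -43 mm in the jig frame, the expected place.
- **Push:** The measured push along the stop direction was steady at 10.0–10.2 N. Friction on the plate may take 1–2 N of that, so I expect about 8–10 N at the stop. Vertical force is small, about 4 N on the plate.
- **Tilt:** The tool was tilted about 0.2°.
- **Other things:** The scene picture shows them where they were; I did not measure them again.

**Disagreement:** The camera depth put the handle's centre at y = -46 mm, about 3 mm past the -43 mm contact position. The same check also came out 1–3 mm low before contact, so I put it down to that edge measurement and trusted the contact force.

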